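# Fill the row of a cap press and hold its guarded lever down

### The arm

A 6-joint arm with a two-finger parallel gripper is mounted at the origin on the work surface. World frame = base frame: x ahead of the robot, y to its left, z up, the work surface at z = 0. Lengths are in m, angles in rad, forces in N, time in s.
With the tool pointing down it reaches from about 0.425 to 1.125 m from the base axis. Payload 14.9 kg.
Tool frame: the origin (TCP) lies between the finger pads; the fingertips stand 25 mm ahead of it and the grasp point (between the pads) lies 6 mm ahead of it; z points along the fingers, y is the direction in which the jaws open and shut (so a half turn about z gives the same grasp; the last joint's range is limited). The gripper opens to 91 mm and grips with 3 to 60 N. Pads are 32 mm wide; open, the fingers measure 118 mm over their backs; the gripper's body (76 mm by 178 mm) begins 60 mm behind the grasp point.
Start: joints at [1.121, 0.379, 1.734, -0, 1.028, -0.033], TCP at [0.283, 0.64, 0.239] pointing down, gripper open.
Joint ranges: [-2.77, 2.77], [-0.74, 2.19], [0, 2.66], [-1.06, 4.2], [0.31, 2.87], [-3.08, 3.08]. Speed limits (rad/s): [1.89, 1.89, 2.39, 3.14, 3.14, 3.14].

### API

Orientations are given as a 3x3 rotation matrix whose columns are the frame's x, y, z axes.
In Python, from rig import robot gives the robot as it stands.
- The arm moves only by the shell command python3 -m inch 'ROWS' [FORCE]. ROWS is JSON, a list of rows, each a list of 7 numbers: the shift along the tool's x, y, z in units of 60 mm (1.0 is 60 mm), then the turn, a rotation vector about the tool's x, y, z in units of 5 degrees (1.0 is 5 degrees), then the finger opening in mm, from 0 to 91.2. A call has 1 to 20 rows; each row shifts and turns the pose as measured when the row begins, along the tool's axes as they then stand; what a row does not reach is not made up. A row lasts 1/8 s, in which the tool goes at most 62.5 mm and 10.7 degrees, less where a joint would pass 70% of its speed; a pose out of reach is approached as far as the arm can. A call is refused whole if a number of a shift passes 1 or a number of a turn 1, either way. A call with a gripper value outside its range is refused whole. The fingers move at their own pace and stop on an object; FORCE is the grip in N (left out, the last holds). Time passes only in rows, so rows that do not move let the fingers close. It gives the time, the measured TCP pose, the force and the opening at its end, in the units of the state.
- robot.get_obs(): the state, without advancing time (a new reading comes with each control period).
- robot.snapshot(name): name is "side" or "top" or "wrist"; returns a dict with "image" (384x512x3 uint8, red, green, blue), "intrinsics" (3x3 intrinsics, pixels), "k1" (the pictures are not rectified: a ray, as slopes to the right and down, at radius r is drawn at 1 + k1 r^2 times it, then the intrinsics apply), "R" (3x3) and "t" (3): a world point X has camera coordinates R X + t; the wrist camera has in their place "T_tool_cam" (4x4, takes a point from camera to tool coordinates, whose origin is the TCP and whose axes are the flange's). Camera axes: x right, y down, z forward; pixel columns grow to the right and rows downward; lengths in m; the calibration is good to about 2 mm. A picture is of the moment at which its call begins: read the wrist's pose just before it. There is no depth.
- robot.job_done(): hands the job in, once; it reports no verdict.
The state is a dict: "t": time; "joint_positions": joint angles; "joint_vel": joint speeds; "tau": joint torques, N m; "eef_pos": TCP position; "tool_rot": TCP orientation; "ft_force": force on the tool from outside, world axes, zero at the start; "wrist_torque": the same for the moment, N m; "width": opening from 0.0 (shut) to 1.0 (fully open).
Only numpy, scipy, OpenCV 4.12 (cv2) and the standard library are available. Lean on these libraries where they do the work, as an engineer would, in place of code of your own. Each camera call takes 0.05 s, during which the arm holds its last target. There are 200 camera calls.

### The job

First complete the row in the cap press: stand the two loose purple-capped jars upright on the two empty round seats, one jar centred on each, so that all three stand side by side, leaving the red safety catch on and the lever up meanwhile. Then flip the red catch up to its stop to free the lever, and after that pull the lever by its yellow handle forward and all the way down, so that its feet press on all three caps, and finish while still holding it down by the handle with the gripper. Leave the other things on the bench alone.

Things in the scene. Friction and masses are not known exactly. Their poses are not given: they have to be found in the camera images.
- jar_a_center (a point): Closed frosted specimen jar with a purple screw cap, a plain cylinder 38 mm in diameter and 60 mm tall (cap: the top 16 mm, same diameter), about 90 g. This point is its centre, half-way up (30 mm above its underside); z is up along the jar. Two of the jars start on the bench, jar_c starts in the press.
- jar_b_center (a point): Closed frosted specimen jar with a purple screw cap, a plain cylinder 38 mm in diameter and 60 mm tall (cap: the top 16 mm, same diameter), about 90 g. This point is its centre, half-way up (30 mm above its underside); z is up along the jar. Two of the jars start on the bench, jar_c starts in the press.
- jar_c_center (a point): Closed frosted specimen jar with a purple screw cap, a plain cylinder 38 mm in diameter and 60 mm tall (cap: the top 16 mm, same diameter), about 90 g. This point is its centre, half-way up (30 mm above its underside); z is up along the jar. Two of the jars start on the bench, jar_c starts in the press.
- seat_a: Round blue seat, one of three, 44 mm diameter, 3 mm thick, fixed in a row on the press's base, 50 mm apart; each takes one jar, any jar. Origin at the centre of its underside, 20 mm above the bench; a jar on it has its underside 23 mm above the bench. The letters do not give the order in the row: it changes, and so does the place of the seat (seat_c) that already carries jar_c.
- seat_b: Round blue seat, one of three, 44 mm diameter, 3 mm thick, fixed in a row on the press's base, 50 mm apart; each takes one jar, any jar. Origin at the centre of its underside, 20 mm above the bench; a jar on it has its underside 23 mm above the bench. The letters do not give the order in the row: it changes, and so does the place of the seat (seat_c) that already carries jar_c.
- seat_c: Round blue seat, one of three, 44 mm diameter, 3 mm thick, fixed in a row on the press's base, 50 mm apart; each takes one jar, any jar. Origin at the centre of its underside, 20 mm above the bench; a jar on it has its underside 23 mm above the bench. The letters do not give the order in the row: it changes, and so does the place of the seat (seat_c) that already carries jar_c.
- press: Cream cap press, fixed on the bench. Origin on the bench below the middle of the lever's hinge line; x to its back (roughly away from the robot), y to its left. Base plate 20 mm thick, x -150 to 40, y -110 to 110 mm. Seats at x = -95, y = -50, 0, 50 mm. Hinge line along y at x = 0, 105 mm above the bench. Cheeks 125 mm tall at y = -104 and 104 mm. Nothing is above the seats while the lever is up.
- lever (a joint): Lever: two aluminium arms at press y = -85 and 85 mm, with three blue sprung feet that press on the caps at the end. 0: up, leaning 0.2 rad back of vertical; grows as the handle is pulled forward (press -x) and down, to 1.77 rad at its stop, arms level. Springs back up. Takes 1 to 4 N at the handle on the way, about 13 N at the stop with jars in. Blocked within 0.25 rad while the catch is on.
- handle: The lever's yellow round handle bar, 20 mm diameter, 156 mm long between the arms, along press y; origin at its middle. About 301 mm above the bench with the lever up; at the stop 105 mm above it and 200 mm in front of the hinge line. Can be pinched across from above; it is a sleeve that turns freely about its own length, so the fingers can stay upright all the way.
- catch (a joint): Red safety catch at the press's right side (-y), turning about a line along press x through press (-17, -170) mm, 170 mm above the bench. Its 90 mm claw lies in front of the lever's right arm. 0: on; grows as its thumb tab is pushed upright, towards the lever (press +y), to 1.0 rad at its stop; beyond 0.75 rad the lever is free. 2 to 3 N; stays where left; starts at 0 to 0.1 rad.
- catch_tip (a point): Top end of the catch's red thumb tab, which is 58 mm long from the pivot line, 26 mm wide along press x and 10 mm thick. With the catch on, the tab leans 50 degrees outwards (press -y), its end 44 mm outwards of the pivot line and 37 mm above it.
- tube_rack: Bystander: a green tube rack with purple-capped tubes, 100 x 158 mm, 98 mm tall. Origin at the centre of its underside. Leave it alone.
- dropper: Bystander: a brown dropper bottle, 38 mm diameter, 85 mm tall. Origin at the centre of its underside. Leave it alone.
- slide_box: Bystander: a flat blue slide box, 160 x 85 mm, 28 mm tall. Origin at the centre of its underside. Leave it alone.
- petri: Bystander: a white culture dish, 90 mm diameter, 14 mm tall. Origin at the centre of its underside. Leave it alone.
- beaker: Bystander: a greenish open beaker, 70 mm diameter, 85 mm tall. Origin at the centre of its underside. Leave it alone.
- timer: Bystander: a white bench timer, 50 x 70 mm, 20 mm tall. Origin at the centre of its underside. Leave it alone.
There are look-alikes about, which are no part of the job. What is shaped like the part that bears jar_a_center but pink or turquoise is not meant. What is shaped like the part that bears jar_c_center but pink is not meant.

How it is judged:
On the way, in this order (a step that is already met when the one before it is completed fails the run):
1. all three jars stand upright on the seats, one on each, let go, with the catch still on and the lever up ((horizontal distance between jar_a_center and seat_a below 0.012 m or horizontal distance between jar_a_center and seat_b below 0.012 m or horizontal distance between jar_a_center and seat_c below 0.012 m) and angle between each of jar_a_center, jar_b_center, jar_c_center's own z axis and vertical below 0.1 rad and height (world z) of jar_a_center between 0.048 and 0.058 m and (horizontal distance between jar_b_center and seat_a below 0.012 m or horizontal distance between jar_b_center and seat_b below 0.012 m or horizontal distance between jar_b_center and seat_c below 0.012 m) and height (world z) of jar_b_center between 0.048 and 0.058 m and (horizontal distance between jar_c_center and seat_a below 0.012 m or horizontal distance between jar_c_center and seat_b below 0.012 m or horizontal distance between jar_c_center and seat_c below 0.012 m) and height (world z) of jar_c_center between 0.048 and 0.058 m and contact force between the fingers and jar_a below 0.1 N and contact force between the fingers and jar_b below 0.1 N and contact force between the fingers and jar_c below 0.1 N and value of joint each of catch, lever below 0.3 rad), for 0.2 s.
2. the catch is flipped over while the lever is still up ((horizontal distance between jar_a_center and seat_a below 0.012 m or horizontal distance between jar_a_center and seat_b below 0.012 m or horizontal distance between jar_a_center and seat_c below 0.012 m) and angle between each of jar_a_center, jar_b_center, jar_c_center's own z axis and vertical below 0.1 rad and height (world z) of jar_a_center between 0.048 and 0.058 m and (horizontal distance between jar_b_center and seat_a below 0.012 m or horizontal distance between jar_b_center and seat_b below 0.012 m or horizontal distance between jar_b_center and seat_c below 0.012 m) and height (world z) of jar_b_center between 0.048 and 0.058 m and (horizontal distance between jar_c_center and seat_a below 0.012 m or horizontal distance between jar_c_center and seat_b below 0.012 m or horizontal distance between jar_c_center and seat_c below 0.012 m) and height (world z) of jar_c_center between 0.048 and 0.058 m and value of joint catch above 0.75 rad and value of joint lever below 0.3 rad), for 0.1 s.
At the end, for the whole second after the job is handed in: Ends holding: lever beyond 1.71 of 1.77 rad, fingers on the yellow handle with over 2 N, catch beyond 0.75 rad, each jar upright (within 0.1 rad) within 12 mm of the centre of its own seat, and the press bearing on each cap with over 0.7 N ((horizontal distance between jar_a_center and seat_a below 0.012 m or horizontal distance between jar_a_center and seat_b below 0.012 m or horizontal distance between jar_a_center and seat_c below 0.012 m) and angle between each of jar_a_center, jar_b_center, jar_c_center's own z axis and vertical below 0.1 rad and height (world z) of jar_a_center between 0.048 and 0.058 m and (horizontal distance between jar_b_center and seat_a below 0.012 m or horizontal distance between jar_b_center and seat_b below 0.012 m or horizontal distance between jar_b_center and seat_c below 0.012 m) and height (world z) of jar_b_center between 0.048 and 0.058 m and (horizontal distance between jar_c_center and seat_a below 0.012 m or horizontal distance between jar_c_center and seat_b below 0.012 m or horizontal distance between jar_c_center and seat_c below 0.012 m) and height (world z) of jar_c_center between 0.048 and 0.058 m and value of joint catch above 0.75 rad and value of joint lever above 1.71 rad and contact force between the fingers and handle above 2 N and contact force between press and jar_a above 0.7 N and contact force between press and jar_b above 0.7 N and contact force between press and jar_c above 0.7 N); the arm keeps its last pose, push and grip.
It fails at once if a bystander is pushed more than 30 mm from its place or tipped over (distance of any of tube_rack, dropper, slide_box, petri, beaker, timer from where it was at the start of the episode above 0.03 m or angle between any of tube_rack, dropper, slide_box, petri, beaker, timer's own z axis and vertical above 0.5 rad).
It fails at once if a jar is knocked over (angle between any of jar_a_center, jar_b_center, jar_c_center's own z axis and vertical above 0.7 rad).
It also fails if it takes over 69 s, if anything falls off the work surface, if the arm or the gripper's body presses on something with over 40 N, if the wrist force passes 120 N, or if a joint passes its speed limit or range.

## Working session

There is one attempt and no reset: what is moved stays moved. The work goes in short steps, Python scripts to look and compute and a shell command to move; the robot and the scene stay as the last step left them, time stands still between calls to the robot, and variables do not carry over. Pictures are saved under pics/ and viewed, about 8 in all and at most 12, crops included, and the job is handed in when it is done.

```bash
mkdir -p pics; ls
cat > h.py <<'E'
import numpy as np, cv2
from rig import robot
def snap(n,f=None):
    o=robot.get_obs(); s=robot.snapshot(n)
    if 'R' not in s or n=='wrist':
        T=np.array(s['T_tool_cam']); W=np.eye(4); W[:3,:3]=o['tool_rot']; W[:3,3]=o['eef_pos']
        C=np.linalg.inv(W@T); s['R']=C[:3,:3]; s['t']=C[:3,3]
    if f: cv2.imwrite('pics/'+f,cv2.cvtColor(s['image'],cv2.COLOR_RGB2BGR))
    return s
def ray(s,u,v):
    K=np.array(s['intrinsics']); d=np.array([(u-K[0,2])/K[0,0],(v-K[1,2])/K[1,1]]); p=d.copy()
    for _ in range(20): p=d/(1+s['k1']*(p@p))
    R=np.array(s['R']); return -R.T@np.array(s['t']), R.T@np.r_[p,1]
def onz(s,u,v,z):
    o,d=ray(s,u,v); return o+d*(z-o[2])/d[2]
def proj(s,X):
    c=np.array(s['R'])@np.array(X)+np.array(s['t']); p=c[:2]/c[2]; p=p*(1+s['k1']*(p@p)); K=np.array(s['intrinsics'])
    return np.array([K[0,0]*p[0]+K[0,2],K[1,1]*p[1]+K[1,2]])
def tri(rs):
    A=0;b=0
    for o,d in rs:
        d=d/np.linalg.norm(d); P=np.eye(3)-np.outer(d,d); A=A+P; b=b+P@o
    return np.linalg.solve(A,b)
def blobs(s,lo,hi,amin=30):
    h=cv2.cvtColor(s['image'],cv2.COLOR_RGB2HSV); m=cv2.inRange(h,np.array(lo),np.array(hi))
    n,l,st,c=cv2.connectedComponentsWithStats(m)
    return [(c[i].round(1),st[i]) for i in range(1,n) if st[i][4]>=amin]
E
python3 - <<'E'
from h import *
s=snap('top','top0.png');print(s['R'],s['t'],s['intrinsics'],s['k1'])
s=snap('side','side0.png');print(s['R'],s['t'],robot.get_obs()['tool_rot'])
E
```

```text
pics
[[ 0.01281093 -0.99991544 -0.0022365 ]
 [-0.97229657 -0.01193493 -0.2334458 ]
 [ 0.23339936  0.00516519 -0.97236724]] [-0.0125021   0.62003485  1.08437139] [[352.00932113   0.         254.32286991]
 [  0.         352.00932113 187.66343204]
 [  0.           0.           1.        ]] 0.0263390733323219
[[-0.95489951 -0.29691946  0.00240066]
 [-0.15656345  0.49660883 -0.85373741]
 [ 0.25229907 -0.81560929 -0.52069826]] [0.54638619 0.26918297 1.24823995] [[-9.14384542e-01  4.04846567e-01 -4.08484625e-04]
 [ 4.04846772e-01  9.14384128e-01 -8.70892168e-04]
 [ 2.09341532e-05 -9.61704019e-04 -9.99999537e-01]]
```

View pics/top0.png

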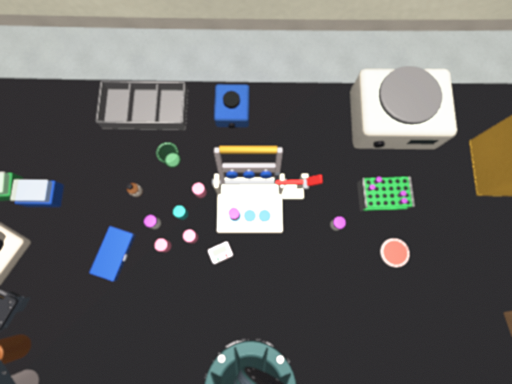

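View pics/side0.png

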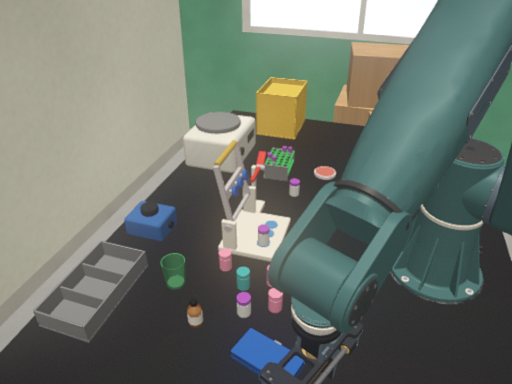

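Top view: press at about (250,195), jar_c on its left seat (235,214), and empty seats at (250,216) and (265,216). The loose purple jars are at (151,222), crowded by pink and turquoise ones, and at (339,223). The catch is at (300,182) and the handle at (248,150).

Run:
```python
from h import *
t=snap('top'); s=snap('side')
for nm,lo,hi in [('purple',(140,120,80),(158,255,255)),('blue',(92,120,100),(102,255,255)),('yellow',(17,150,100),(30,255,255)),('red',(0,180,80),(6,255,255)),('redb',(174,180,80),(180,255,255)),('pink',(160,60,100),(174,255,255)),('turq',(84,120,60),(91,255,255))]:
  for c,st in blobs(t,lo,hi,20):
    z={'purple':.06,'blue':.023,'yellow':.301,'red':.19,'redb':.19}.get(nm,.06)
    print('top',nm,c,st[[0,1,2,3,4]],onz(t,*c,z).round(3))
for c,st in blobs(s,(140,120,80),(158,255,255),20): print('side',c,st,onz(s,*c,.055).round(3))
for c,st in blobs(s,(17,150,100),(30,255,255),20): print('side y',c,st)
h=cv2.cvtColor(t['image'],cv2.COLOR_RGB2HSV)
for p in [(235,214),(250,216),(265,216),(339,223),(151,222),(318,181),(290,183)]: print(p,h[p[1],p[0]])
cv2.imwrite('pics/topc.png',cv2.cvtColor(cv2.resize(t['image'][135:270,110:360],None,fx=3.2,fy=3.2,interpolation=cv2.INTER_CUBIC),cv2.COLOR_RGB2BGR))
```

```text
top purple [378.2 178.5] [376 176   5   6  24] [ 0.66  -0.417  0.06 ]
top purple [342.2 221.5] [337 216   9  13  33] [ 0.514 -0.291  0.06 ]
top yellow [493.  159.9] [ 469  116   43   80 2694] [ 0.649 -0.635  0.301]
top yellow [244.7 149.2] [219 145  58   9 386] [0.672 0.021 0.301]
top red [315.  179.8] [308 175  15  11 127] [ 0.618 -0.185  0.19 ]
top pink [199.  190.3] [191 182  15  16  90] [0.612 0.179 0.06 ]
top pink [189.7 236.3] [182 229  16  14  80] [0.46  0.201 0.06 ]
top pink [162.6 245.2] [154 238  17  14 100] [0.431 0.286 0.06 ]
top turq [180.2 211.9] [173 205  15  14 112] [0.539 0.237 0.06 ]
side y [280.5 110.9] [ 257   79   49   60 2228]
(235, 214) [150  73 254]
(250, 216) [ 94  79 254]
(265, 216) [ 94  83 254]
(339, 223) [149 107 249]
(151, 222) [150  93 252]
(318, 181) [  1 193 246]
(290, 183) [  2 149 253]
```

View pics/topc.png

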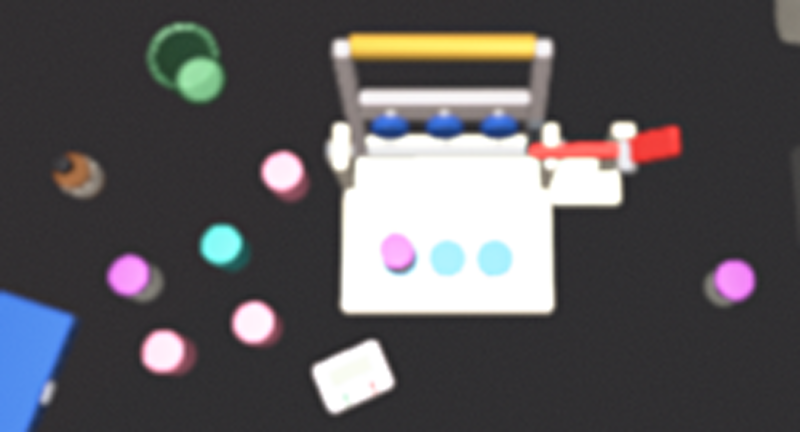

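The crop shows the press almost square to the view. Its front edge is at crop y≈312 and the two empty cyan seats are at crop (447,258) and (494,258). The loose jars' caps are at crop (128,275) and (734,281).

Run:
```python
from h import *
t=snap('top'); s=snap('side')
def P(nm,im,lo,hi,z,a=20):
  for c,st in blobs(im,lo,hi,a): print(nm,c,st,onz(im,*c,z).round(4))
P('pur',t,(142,50,200),(156,255,255),.06)
P('pur-c',t,(142,50,200),(156,255,255),.083)
P('seat',t,(90,60,200),(100,110,255),.023)
P('side pur',s,(140,70,60),(158,255,255),.053)
P('yel',t,(14,80,120),(32,255,255),.305,100)
P('red',t,(0,120,120),(6,255,255),.18)
# base plate front edge
h=cv2.cvtColor(t['image'],cv2.COLOR_RGB2HSV)
m=cv2.inRange(h,(0,0,225),(180,75,255))[195:240,205:295]
ys=[(u+205,195+np.nonzero(m[:,u])[0].max()+.5) for u in range(18,72,6)]
for u,v in ys: print(u,v,onz(t,u,v,.02).round(3))
for v in (205,220,228):
  r=np.nonzero(m[v-195])[0]; print(v,onz(t,205+r.min()-.5,v,.02).round(3),onz(t,205+r.max()+.5,v,.02).round(3))
print(onz(t,235,120,.13))
```

```text
pur [233.6 213.2] [229 208  10  11  87] [0.5366 0.062  0.06  ]
pur [149.7 220.6] [144 215  12  12 110] [0.5091 0.3338 0.06  ]
pur [339.1 222. ] [334 217  11  11 102] [ 0.5122 -0.2812  0.06  ]
pur-c [233.6 213.2] [229 208  10  11  87] [0.5329 0.0606 0.083 ]
pur-c [149.7 220.6] [144 215  12  12 110] [0.5059 0.3269 0.083 ]
pur-c [339.1 222. ] [334 217  11  11 102] [ 0.5089 -0.2757  0.083 ]
seat [249.4 215.3] [245 211  10  10  82] [0.5362 0.0109 0.023 ]
seat [264.3 215.5] [260 211  10  10  83] [ 0.5361 -0.0393  0.023 ]
side pur [286.8 147.8] [282 145  11   7  44] [ 0.6074 -0.5581  0.053 ]
side pur [270.9 155.7] [267 152   9   9  36] [ 0.6547 -0.4639  0.053 ]
side pur [294.3 181.5] [289 178  11   8  71] [ 0.5111 -0.286   0.053 ]
side pur [263.1 228.9] [258 225  11   9  82] [0.5419 0.0331 0.053 ]
side pur [243.1 298.1] [236 291  15  15 175] [0.5079 0.3326 0.053 ]
yel [493.  159.9] [ 469  116   43   80 2670] [ 0.6472 -0.6318  0.305 ]
yel [247.8 149. ] [219 145  59   9 518] [0.671  0.0129 0.305 ]
red [314.7 179.7] [307 174  16  12 154] [ 0.6213 -0.1855  0.18  ]
red [289.9 181.4] [275 179  28   6 125] [ 0.6151 -0.1114  0.18  ]
223 231.5 [0.481 0.098 0.02 ]
229 231.5 [0.481 0.078 0.02 ]
235 231.5 [0.481 0.058 0.02 ]
241 231.5 [0.482 0.038 0.02 ]
247 231.5 [0.482 0.018 0.02 ]
253 231.5 [ 0.482 -0.002  0.02 ]
259 231.5 [ 0.482 -0.022  0.02 ]
265 231.5 [ 0.483 -0.042  0.02 ]
271 231.5 [ 0.483 -0.062  0.02 ]
205 [0.571 0.124 0.02 ] [ 0.573 -0.098  0.02 ]
220 [0.519 0.122 0.02 ] [ 0.522 -0.097  0.02 ]
228 [0.492 0.121 0.02 ] [ 0.495 -0.101  0.02 ]
[0.83340426 0.06110307 0.13      ]
```

```bash
cat > d.py <<'E'
import sys; from h import *
o=robot.get_obs(); R=np.array(o['tool_rot']); p=np.array(o['eef_pos'])
y=np.degrees(np.arctan2(R[1,1],R[0,1])); print('t',round(o['t'],2),'p',p.round(4),'jaw',y.round(1),'tilt',np.degrees(np.arccos(-R[2,2])).round(2),'F',np.round(o['ft_force'],1),'w',round(o['width']*91.2,1))
if len(sys.argv)>3:
    g=np.array([float(a) for a in sys.argv[1:4]]); print('units',(R.T@(g-p)/.06).round(2))
E
python3 -m inch '[[0,-0.5,0,0,0,-0.96,70],[0,-0.7,0,0,0,-0.96,70],[0,-0.9,0,0,0,-0.96,70],[0,-0.9,0,0,0,-0.96,70],[0,-0.9,0,0,0,-0.96,70]]' 20; python3 d.py 0.510 0.334 0.15
```

```text
t: 0.92
eef_pos: [0.2305, 0.4094, 0.2378]
tool_rot: [[-1.0, -0.017, 0.0], [-0.017, 1.0, 0.001], [-0.0, 0.001, -1.0]]
ft_force: [0.3, -1.1, -0.3]
width: 0.768
t 0.93 p [0.2305 0.4094 0.2378] jaw 91.0 tilt 0.03 F [ 0.3 -1.1 -0.3] w 70.0
units [-4.64 -1.34  1.46]
```

```bash
python3 -m inch '[[-0.9,-0.25,0.2,0,0,0,70],[-0.9,-0.25,0.3,0,0,0,70],[-0.9,-0.25,0.3,0,0,0,70],[-0.9,-0.25,0.3,0,0,0,70],[-0.9,-0.25,0.3,0,0,0,70],[0,0,0,0,0,0,70]]' >/dev/null; python3 d.py 0.510 0.334 0.15
python3 - <<'E'
from h import *
s=snap('wrist','w1.png')
for c,st in blobs(s,(140,50,60),(158,255,255),60): print(c,st,onz(s,*c,.06).round(4))
E
```

```text
t 1.68 p [0.51   0.3341 0.1536] jaw 91.1 tilt 0.34 F [-1.5 -0.3 -1.7] w 69.9
units [ 0.   -0.    0.06]
[251.8 197.6] [ 227  171   51   52 2003] [0.5075 0.3347 0.06  ]
```

View pics/w1.png

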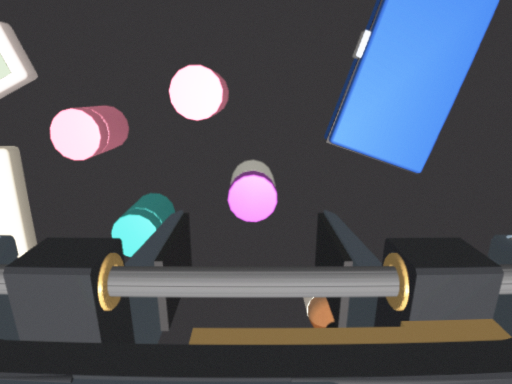

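The wrist view shows the left jar's cap at (252,198), clear between the fingers, at (0.508, 0.335), which agrees with the overhead estimate. I'll grasp it now.

```bash
python3 -m inch '[[0.03,0,0.6,0,0,0,70],[0,0,0.6,0,0,0,70],[0,0,0.55,0,0,0,70],[0,0,0,0,0,0,70],[0,0,0,0,0,0,30],[0,0,0,0,0,0,30],[0,0,0,0,0,0,30],[0,0,0,0,0,0,30]]' 20 >/dev/null; python3 d.py
python3 -m inch '[[0,0,-0.6,0,0,0,30],[0,0,-0.8,0,0,0,30],[0,0,-0.8,0,0,0,30],[0,0,0,0,0,0,30]]' >/dev/null;python3 d.py 0.536 -0.039 0.18
```

```text
t 2.73 p [0.5053 0.339  0.0541] jaw 91.3 tilt 0.77 F [ 0.2 -0.8 -1.7] w 37.6
t 3.23 p [0.5039 0.3376 0.1904] jaw 91.3 tilt 0.76 F [-0.   0.4 -1.3] w 37.8
units [-0.39 -6.29  0.12]
```

```bash
python3 -m inch '[[-0.05,-0.6,0,0,0,0,30],[-0.06,-0.9,0,0,0,0,30],[-0.06,-0.95,0,0,0,0,30],[-0.06,-0.95,0,0,0,0,30],[-0.06,-0.95,0,0,0,0,30],[-0.06,-0.95,0,0,0,0,30],[-0.03,-0.6,0,0,0,0,30],[0,-0.3,0,0,0,0,30],[0,0,0,0,0,0,30]]' >/dev/null;python3 d.py 0.534 -0.039 0.1
python3 - <<'E'
from h import *
s=snap('wrist','w2.png')
for c,st in blobs(s,(90,60,120),(102,255,255),200): print(c,st,onz(s,*c,.023).round(4))
for c,st in blobs(s,(140,50,60),(158,255,255),200): print(c,st,onz(s,*c,.083).round(4))
E
```

```text
t 4.35 p [ 0.5325 -0.0455  0.1809] jaw 91.3 tilt 0.58 F [-0.6 -0.5 -1.7] w 37.4
units [-0.02  0.1   1.35]
[260.  176.2] [236 161  45  34 878] [ 0.529  -0.0364  0.023 ]
[304.4 173.9] [289 163  41  31 439] [0.5259 0.0054 0.023 ]
[385.5 201.5] [ 360  177   52   50 1943] [0.5326 0.0601 0.083 ]
[253.1 249. ] [ 214  225   79   43 2673] [ 0.5748 -0.0424  0.083 ]
[253.1 300.4] [229 297  49  10 332] [ 0.623  -0.0414  0.083 ]
```

View pics/w2.png

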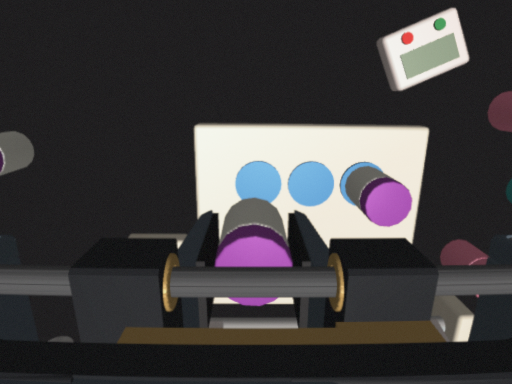

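The jar is held upright at (254,250). The empty seats' outlines centre at about (258,184) and (311,184), and jar_c's cap is at (386,202).

```bash
python3 - <<'E'
from h import *
s=snap('wrist')
h=cv2.cvtColor(s['image'],cv2.COLOR_RGB2HSV); m=cv2.inRange(h,(95,80,100),(112,255,255)); m[:,:230]=0;m[:150]=0;m[212:]=0
for a,b in [(232,285),(286,337)]:
  mm=m.copy(); mm[:,:a]=0; mm[:,b:]=0; cs=max(cv2.findContours(mm,0,1)[0],key=cv2.contourArea)
  x,y,w,hh=cv2.boundingRect(cs); cx=x+w/2-.5
  L=onz(s,x-.5,184,.023);Rr=onz(s,x+w-.5,184,.023);T=onz(s,cx,y-.5,.023); B=onz(s,cx,y+hh-.5,.023)
  print((x,y,w,hh),'y',((L+Rr)/2)[1].round(4),'w',(L-Rr)[1].round(4),'x top+22',T[0]+.022,'x bot-22',B[0]-.022)
E
python3 d.py 0.534 -0.0385 0.081
```

```text
(235, 161, 45, 42) y -0.0383 w -0.0426 x top+22 0.53589700688609 x bot-22 0.5329018131145791
(288, 162, 45, 44) y 0.0121 w -0.0429 x top+22 0.5357667507240013 x bot-22 0.5349677642822958
t 4.45 p [ 0.5325 -0.0442  0.181 ] jaw 91.4 tilt 0.59 F [-0.   0.1 -0.2] w 37.5
units [-0.02  0.08  1.67]
```

```bash
python3 -m inch '[[-0.03,0.1,0.4,0,0,0,30],[0,0,0.5,0,0,0,30],[0,0,0.4,0,0,0,30],[0,0,0.2,0,0,0,30],[0,0,0,0,0,0,30]]' >/dev/null;python3 d.py 0.534 -0.038 0.0771
```

```text
t 5.08 p [ 0.5348 -0.0325  0.0886] jaw 91.7 tilt 0.61 F [-0.4  0.1 -0.8] w 37.4
units [ 0.02 -0.09  0.19]
```

```bash
python3 -m inch '[[0,-0.09,0.0,0,0,0,30],[0,0,0.1,0,0,0,30],[0,0,0.1,0,0,0,30],[0,0,0,0,0,0,30]]' >/dev/null;python3 d.py 0.534 -0.038 0.0771
```

```text
t 5.58 p [ 0.5364 -0.0382  0.0778] jaw 91.7 tilt 0.69 F [ 0.8 -0.  -0.7] w 37.3
units [0.04 0.   0.01]
```

```bash
python3 -m inch '[[0.05,0,0.03,0,0,0,30],[0,0,0.03,0,0,0,30]]' >/dev/null;python3 d.py;python3 -m inch '[[0,0,0,0,0,0,55],[0,0,0,0,0,0,55],[0,0,0,0,0,0,55],[0,0,0,0,0,0,55],[0,0,-0.4,0,0,0,55],[0,0,-0.7,0,0,0,70],[0,0,-0.7,0,0,0,70],[0,0,0,0,0,0,70]]' >/dev/null;python3 d.py 0.512 -0.282 0.155
```

```text
t 5.83 p [ 0.5354 -0.0383  0.0762] jaw 91.7 tilt 0.86 F [-6.5  2.  26.1] w 37.5
t 6.83 p [ 0.5333 -0.0393  0.1866] jaw 91.6 tilt 0.8 F [ 0.3  0.5 -0.4] w 70.0
units [ 0.48 -4.04  0.49]
```

```bash
python3 -m inch '[[0.1,-0.6,0,0,0,0,70],[0.1,-0.9,0,0,0,0,70],[0.1,-0.9,0,0,0,0,70],[0.1,-0.9,0,0,0,0,70],[0.08,-0.6,0,0,0,0,70],[0,0,0,0,0,1,70],[0,0,0,0,0,1,70],[0,0,0,0,0,1,70],[0,0,0,0,0,1,70],[0,0,0,0,0,1,70],[0,0,0,0,0,1,70],[0,0,0,0,0,1,70],[0,0,0,0,0,1,70],[0,0,0,0,0,1,70],[0,0,0,0,0,1,70],[0,0,0,0,0,1,70],[0,0,0,0,0,0.3,70],[0,0,0,0,0,0,70]]' >/dev/null
python3 - <<'E'
from h import *
s=snap('wrist','w3.png')
for c,st in blobs(s,(140,50,60),(158,255,255),200): print(c,st,onz(s,*c,.06).round(4),onz(s,*c,.083).round(4))
E
python3 d.py 0.511 -0.281 0.155; python3 -c "
from h import *
print(np.array(robot.get_obs()['tool_rot']).round(4))"
```

```text
[258.7 210.6] [ 235  186   49   50 1885] [ 0.5102 -0.2801  0.06  ] [ 0.5057 -0.2741  0.083 ]
t 9.12 p [ 0.5017 -0.2773  0.1623] jaw 33.4 tilt 1.4 F [-0.  -0.2  0.4] w 69.8
units [-0.14  0.1   0.12]
[[-0.5498  0.8352 -0.0107]
 [ 0.8349  0.5499  0.022 ]
 [ 0.0243  0.0031 -0.9997]]
```

View pics/w3.png

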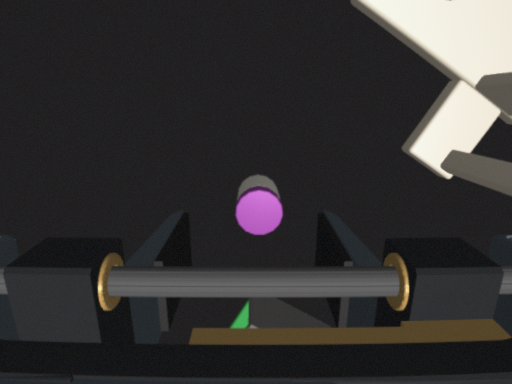

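The cap sits at (259,211), centred between the fingers at (0.510, −0.280). I'll correct the small tilt and then descend.

```bash
python3 -m inch '[[-0.12,0.09,0.3,0,-0.28,0,70],[0,0,0.6,0,0,0,70],[0,0,0.5,0,0,0,70],[0,0,0,0,0,0,70]]' >/dev/null; python3 d.py 0.5102 -0.2801 0.054
```

```text
t 9.62 p [ 0.5109 -0.2803  0.0763] jaw 33.7 tilt 0.25 F [0.2 0.5 0. ] w 70.3
units [ 0.01 -0.01  0.37]
```

```bash
python3 -m inch '[[0,0,0.36,0,0,0,70],[0,0,0,0,0,0,70],[0,0,0,0,0,0,30],[0,0,0,0,0,0,30],[0,0,0,0,0,0,30],[0,0,0,0,0,0,30]]' >/dev/null; python3 d.py; python3 -m inch '[[0,0,-0.6,0,0,0,30],[0,0,-0.9,0,0,0,30],[0,0,-0.9,0,0,0,30],[0,0,0,0,0,0,30]]' >/dev/null;  python3 d.py 0.45 -0.2 0.2;python3 d.py 0.45 0.012 0.2;python3 d.py 0.531 0.012 0.2
```

```text
t 10.38 p [ 0.5136 -0.2819  0.0602] jaw 33.8 tilt 0.58 F [-0.6  0.3  0.1] w 37.9
t 10.88 p [ 0.5118 -0.2813  0.2082] jaw 33.8 tilt 0.5 F [-0.3  0.3 -1.6] w 37.5
units [ 1.7  -0.1   0.13]
t 10.88 p [ 0.5118 -0.2813  0.2082] jaw 33.8 tilt 0.5 F [-0.3  0.3 -1.6] w 37.5
units [4.64 1.86 0.12]
t 10.88 p [ 0.5118 -0.2813  0.2082] jaw 33.8 tilt 0.5 F [-0.3  0.3 -1.6] w 37.5
units [3.89 2.98 0.13]
```

```bash
python3 -m inch '[[0.5,0.35,0,0,0,0,30],[0.7,0.5,0,0,0,0,30],[0.75,0.55,0,0,0,0,30],[0.75,0.55,0,0,0,0,30],[0.7,0.5,0,0,0,0,30],[0.4,0.3,0,0,0,0,30],[0,0,0,0,0,0,30]]' >/dev/null; python3 d.py 0.533 0.009 0.0832
python3 - <<'E'
from h import *
s=snap('wrist','w4.png'); t=snap('top')
for c,st in blobs(s,(140,50,60),(158,255,255),200): print(c,st,onz(s,*c,.083).round(4))
for c,st in blobs(t,(142,50,200),(156,255,255),20): print('t',c,st,onz(t,*c,.083).round(4))
E
```

```text
t 11.75 p [0.519  0.0084 0.2013] jaw 33.7 tilt 0.14 F [ 0.1  0.6 -0.9] w 37.7
units [-0.12  0.2   1.97]
[304.8 148.2] [ 282  125   47   48 1744] [0.5336 0.063  0.083 ]
[253.  243.6] [ 215  213   77   55 3501] [ 0.5452 -0.0292  0.083 ]
t [378.5 179. ] [376 177   6   5  26] [ 0.6519 -0.41    0.083 ]
t [371.9 186.8] [369 185   7   5  23] [ 0.6254 -0.3869  0.083 ]
t [403.  193.1] [400 191   6   5  23] [ 0.6057 -0.4853  0.083 ]
t [403.9 200.5] [401 198   7   5  22] [ 0.5813 -0.4861  0.083 ]
```

View pics/w4.png

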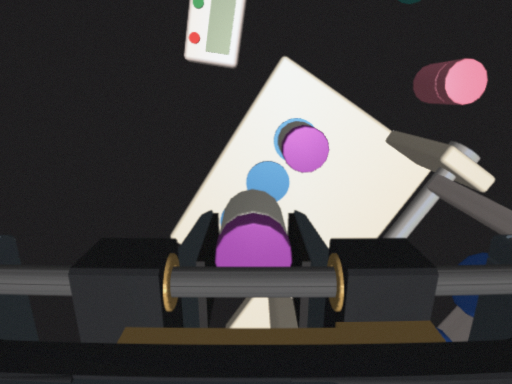

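The held jar is at (253,243), with the middle seat visible at (268,182) and jar_c at (305,148). The end jar is hidden behind the held one.

```bash
python3 -m inch '[[-0.12,0.2,0.5,0,0,0,30],[0,0,0.5,0,0,0,30],[0,0,0.4,0,0,0,30],[0,0,0,0,0,0,30]]' >/dev/null; python3 d.py 0.533 0.009 0.0832
python3 - <<'E'
from h import *
s=snap('wrist','w5.png')
print(onz(s,268,182,.023))
for c,st in blobs(s,(95,80,100),(112,255,255),150): print(c,st)
for c,st in blobs(s,(140,50,60),(158,255,255),200): print(c,st,onz(s,*c,.083).round(4))
E
```

```text
t 12.35 p [0.5324 0.003  0.1139] jaw 33.4 tilt 0.12 F [-4.   1.6  0. ] w 37.8
units [0.08 0.06 0.51]
[0.53298459 0.02335045 0.023     ]
[284.  129.2] [270 109  51  55 393]
[266.4 185.4] [ 234  168   57   48 1313]
[314.8 150.7] [ 280  116   71   71 3852] [0.5334 0.063  0.083 ]
[253.  243.6] [ 215  213   77   55 3502] [ 0.5356 -0.0007  0.083 ]
[229.2 305.6] [211 297  42  21 683] [ 0.5464 -0.0439  0.083 ]
```

View pics/w5.png

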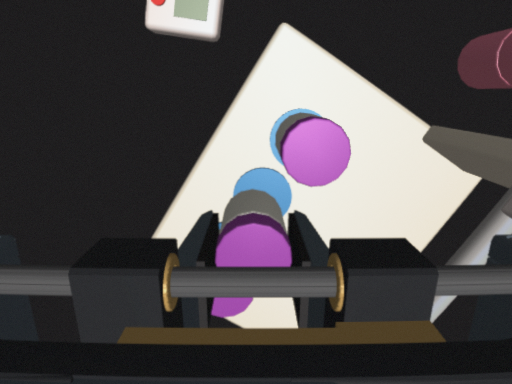

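```bash
python3 -m inch '[[0.09,0.06,0,0,0,0,30],[0,0,0,0,0,0,30]]' >/dev/null; python3 d.py 0.533 0.009 0.0832
```

```text
t 12.65 p [0.5314 0.0079 0.1141] jaw 33.2 tilt 0.21 F [-4.6  1.7 -0.1] w 37.5
units [0.   0.03 0.51]
```

A steady −4.6 N in x suggests the body's corner is touching the lever's middle foot. With the jaws square to the press, the body reaches less far forward (89 mm against 96 mm). I'll rise, turn and descend again.

```bash
python3 -m inch '[[0,-0.05,-0.5,0,0,0,30],[0,0,-0.8,0,0,0,30],[0,0,-0.3,0,0,0,30],[0,0,0,0,0,0.94,30],[0,0,0,0,0,0.94,30],[0,0,0,0,0,0.94,30],[0,0,0,0,0,0.94,30],[0,0,0,0,0,0.94,30],[0,0,0,0,0,0.94,30],[0,0,0,0,0,0.94,30],[0,0,0,0,0,0,30]]' >/dev/null; python3 d.py 0.530 0.0085 0.13
python3 -c "
from h import *
print(np.array(robot.get_obs()['tool_rot']).round(4))"
```

```text
t 14.03 p [0.5333 0.0015 0.2187] jaw -0.9 tilt 0.56 F [ 0.4  0.4 -0.5] w 37.7
units [ 0.12 -0.07  1.48]
[[ 0.016   0.9998  0.0093]
 [ 0.9999 -0.0159 -0.0028]
 [-0.0027  0.0094 -1.    ]]
```

```bash
python3 -m inch '[[0.12,-0.07,0.4,0,0,0,30],[0,0,0.6,0,0,0,30],[0,0,0.5,0,0,0,30],[0,0,0,0,0,0,30]]' >/dev/null; python3 d.py 0.530 0.0085 0.0832
```

```text
t 14.53 p [0.532  0.0077 0.1284] jaw -0.5 tilt 0.83 F [-0.9  0.1 -0.5] w 37.4
units [ 0.02 -0.04  0.75]
```

```bash
python3 -m inch '[[0.02,-0.04,0.3,0,0,0,30],[0,-0.02,0.3,0,0,0,30],[0,0,0,0,0,0,30]]' >/dev/null; python3 d.py 0.530 0.0085 0.0832
```

```text
t 14.9 p [0.53   0.0086 0.0923] jaw -0.4 tilt 0.99 F [-0.5 -0.3 -0.8] w 37.8
units [-0.   -0.    0.15]
```

No contact this time. I'll set it down and release.

```bash
python3 -m inch '[[0,0,0.14,0,0,0,30],[0,0,0,0,0,0,30]]' >/dev/null; python3 d.py 0.53 0.0085 0.0832;  python3 -m inch '[[0,0,0.02,0,0,0,30],[0,0,0,0,0,0,48],[0,0,0,0,0,0,48],[0,0,0,0,0,0,48]]' >/dev/null; python3 d.py; python3 -m inch '[[0,0,-0.4,0,0,0,48],[0,0,-0.8,0,0,0,48],[0,0,-0.9,0,0,0,48],[0.0,-0.5,0,0,0,0,48],[0.0,-0.5,0,0,0,0,48],[0,0,0,0,0,0,48]]' >/dev/null; python3 d.py
python3 - <<'E'
from h import *
s=snap('wrist','w6.png')
for c,st in blobs(s,(140,50,60),(158,255,255),200): print(c,st,onz(s,*c,.083).round(4))
E
```

```text
t 15.15 p [0.5307 0.0086 0.0839] jaw -0.4 tilt 1.05 F [-0.2  0.2 -1.6] w 37.6
units [-0.   -0.01  0.01]
t 15.65 p [0.5315 0.0085 0.0836] jaw -0.4 tilt 1.14 F [-0.3  0.2  0.5] w 48.0
t 16.4 p [0.4673 0.0094 0.2128] jaw -0.4 tilt 1.16 F [ 0.9 -0.6  0.1] w 47.6
[329.2 125.6] [ 306  104   47   45 1688] [0.5335 0.0634 0.083 ]
[322.9 185.1] [ 301  163   45   45 1542] [0.5307 0.0125 0.083 ]
[334.8 228.7] [317 214  32  36 589] [ 0.5437 -0.0284  0.083 ]
```

View pics/w6.png

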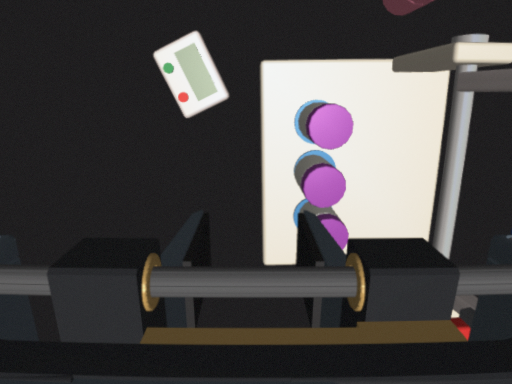

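All three jars stand in the row; the caps are at (329,126), (323,185) and (335,229, partly hidden). I'll move to the outer side of the catch and check from the top camera there.

```bash
python3 -m inch '[[-0.5,0,0,0,0,0,0],[-0.9,0,-0.05,0,0,0,0],[-0.9,0,-0.05,0,0,0,0],[-0.9,0,-0.05,0,0,0,0],[-0.8,0,-0.05,0,0,0,0],[-0.4,0,0,0,0,0,0],[0,0,0,0,0,0,0]]' >/dev/null; python3 d.py 0.614 -0.25 0.222
python3 - <<'E'
from h import *
t=snap('top','t2.png')
for c,st in blobs(t,(140,45,100),(158,255,255),40): print(c,st,onz(t,*c,.083).round(4))
for c,st in blobs(t,(0,120,100),(8,255,255),20): print('red',c,st,onz(t,*c,.195).round(4))
for c,st in blobs(t,(14,80,120),(32,255,255),60): print('yel',c,st,onz(t,*c,.305).round(4))
E
```

```text
t 17.32 p [ 0.4727 -0.2655  0.2265] jaw -0.3 tilt 1.39 F [ 0.2  0.9 -0.9] w 0.7
units [0.27 2.35 0.13]
[233.6 213.4] [229 208  10  12  87] [0.5322 0.0605 0.083 ]
[249.4 214.3] [245 209  10  11  90] [0.5299 0.0099 0.083 ]
[264.2 212.9] [260 208  10  11  90] [ 0.535  -0.0375  0.083 ]
red [314.8 179.7] [307 174  16  12 158] [ 0.6173 -0.1832  0.195 ]
red [289.7 181.4] [275 179  28   6 125] [ 0.6112 -0.1093  0.195 ]
yel [492.9 159.9] [ 469  116   43   80 2690] [ 0.6472 -0.6316  0.305 ]
yel [247.9 149. ] [219 145  59   9 519] [0.671  0.0126 0.305 ]
```

The jars are at (0.532, 0.061), (0.530, 0.010) and (0.535, −0.038), all within 6 mm of their seats, and the lever and catch have not moved. Next I push the catch.

```bash
python3 -m inch '[[0.1,0.6,0.05,0,0,0,0],[0.1,0.8,0,0,0,0,0],[0.05,0.8,0,0,0,0,0],[0,0.1,0,0,0,0,0],[0,0,0,0,0,0,0]]' >/dev/null; python3 d.py 0.614 -0.225 0.222
```

```text
t 18.0 p [ 0.6154 -0.2441  0.2252] jaw -0.1 tilt 1.24 F [-0.2  0.3 -0.5] w 0.2
units [ 0.32 -0.02  0.05]
```

```bash
python3 -m inch '[[0.2,0,0.05,0,0,0,0],[0.25,0,0,0,0,0,0],[0.25,0,0,0,0,0,0],[0.25,0,0,0,0,0,0],[0.15,0,0,0,0,0,0]]' ; python3 d.py 0.614 -0.175 0.222
```

```text
t: 18.62
eef_pos: [0.6134, -0.1748, 0.2227]
tool_rot: [[0.001, 1.0, 0.022], [1.0, -0.001, -0.006], [-0.006, 0.022, -1.0]]
ft_force: [-3.6, -48.0, -2.6]
width: 0.008
t 18.62 p [ 0.6134 -0.1748  0.2227] jaw -0.1 tilt 1.32 F [ -3.6 -48.   -2.6] w 0.7
units [-0.    0.01  0.01]
```

The 48 N on the fingertips means the catch is at its stop, so I'll back off and look.

```bash
python3 -m inch '[[-0.3,0,0,0,0,0,0],[-0.5,0,-0.2,0,0,0,0],[-0.5,0,-0.9,0,0,0,60],[0,0,-0.9,0,0,0,60],[0,0,-0.9,0,0,0,60],[0,-0.5,-0.3,0,0,0,60],[0,0,0,0,0,0,60]]' >/dev/null; python3 d.py 0.668 0.012 0.38
python3 - <<'E'
from h import *
t=snap('top'); s=snap('side')
for c,st in blobs(t,(140,45,100),(158,255,255),40): print(c,onz(t,*c,.083).round(4))
for c,st in blobs(t,(0,120,100),(8,255,255),20): print('red',c,st,onz(t,*c,.2).round(4))
for c,st in blobs(t,(14,80,120),(32,255,255),60): print('yel',c,st,onz(t,*c,.305).round(4))
a=t['image'][130:240,190:340]; b=s['image'][110:260,190:330]
f=lambda i,w,h:cv2.resize(i,(w,h),interpolation=cv2.INTER_CUBIC)
cv2.imwrite('pics/c3.png',cv2.cvtColor(np.hstack([f(a,450,330),f(b,308,330)]),cv2.COLOR_RGB2BGR))
E
```

```text
t 19.5 p [ 0.5775 -0.2526  0.4193] jaw -0.1 tilt 1.13 F [-0.2 -0.1 -0.1] w 47.3
units [4.41 1.49 0.67]
red [305.4 177.8] [304 172   4  12  28] [ 0.6214 -0.155   0.2   ]
red [295.  184.3] [287 181  15   8  67] [ 0.6013 -0.1242  0.2   ]
yel [492.8 159.9] [ 469  115   43   82 2757] [ 0.6472 -0.6313  0.305 ]
yel [247.9 149. ] [218 145  60   9 519] [0.671  0.0126 0.305 ]
yel [508.9 319.2] [505 311   7  23  96] [ 0.2531 -0.6101  0.305 ]
```

View pics/c3.png

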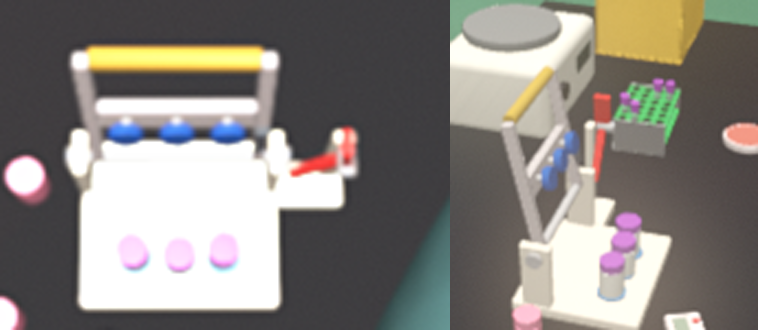

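The catch stands upright at its stop, with its tab at crop (345,145) and (602,107). The lever is still up, all three jars are standing, and the handle is unmoved at (0.671, 0.013). I'll approach the handle.

```bash
python3 -m inch '[[0.5,0.3,0,0,0,0,60],[0.9,0.3,0,0,0,0,60],[0.9,0.3,0,0,0,0,60],[0.9,0.3,0,0,0,0,60],[0.8,0.25,0.2,0,0,0,60],[0.4,0.1,0.2,0,0,0,60],[0,0,0,0,0,0,60]]' >/dev/null; python3 d.py 0.671 0.0126 0.307
```

```text
t 20.48 p [0.6763 0.0215 0.3832] jaw -0.1 tilt 0.31 F [-0.6 -0.2 -0.4] w 59.8
units [-0.15 -0.09  1.27]
```

```bash
python3 -m inch '[[-0.15,-0.09,0.3,0,0,0,60],[0,0,0.5,0,0,0,60],[0,0,0.45,0,0,0,60],[0,0,0,0,0,0,60]]' >/dev/null; python3 d.py 0.671 0.0126 0.307;  python3 -m inch '[[0,0,0.05,0,0,0,5],[0,0,0,0,0,0,5],[0,0,0,0,0,0,5],[0,0,0,0,0,0,5],[0,0,0,0,0,0,5]]' 45 >/dev/null; python3 d.py 0.671 0.0126 0.307
```

```text
t 20.98 p [0.6691 0.0073 0.3022] jaw -0.2 tilt 0.14 F [-0.4  0.7  0.7] w 59.9
units [ 0.09  0.03 -0.08]
t 21.6 p [0.6699 0.0057 0.3021] jaw -0.3 tilt 0.34 F [ 0.3 -0.5 -2.6] w 19.3
units [ 0.12  0.02 -0.08]
```

```bash
python3 -c "
import numpy as np
q=np.array([0,.08,.2,.35,.5,.65,.8,.95,1.1,1.25,1.4,1.52,1.62,1.7,1.77]);x=.2*np.sin(.2-q);z=.2*np.cos(.2-q)
for a,b,c in zip(q[1:],np.diff(x)/.06,-np.diff(z)/.06):print(a,b.round(2),c.round(2))"
python3 -m inch '[[0,-0.26,0,0,0,0,5],[0,-0.4,0,0,0,0,5],[0,-0.49,0.04,0,0,0,5],[0,-0.48,0.11,0,0,0,5]]'; python3 d.py
```

```text
0.08 -0.26 -0.04
0.2 -0.4 -0.02
0.35 -0.5 0.04
0.5 -0.49 0.11
0.65 -0.46 0.18
0.8 -0.43 0.25
0.95 -0.39 0.31
1.1 -0.34 0.37
1.25 -0.28 0.41
1.4 -0.22 0.45
1.52 -0.12 0.38
1.62 -0.07 0.33
1.7 -0.03 0.26
1.77 -0.01 0.23
t: 22.1
eef_pos: [0.5763, 0.0045, 0.2987]
tool_rot: [[0.003, 1.0, 0.022], [1.0, -0.003, -0.003], [-0.003, 0.022, -1.0]]
ft_force: [4.9, -5.4, -3.3]
width: 0.21
t 22.1 p [0.5763 0.0045 0.2987] jaw -0.2 tilt 1.29 F [ 4.9 -5.4 -3.3] w 19.2
```

```bash
python3 -m inch '[[0,-0.47,0.17,0,0,0,5],[0,-0.43,0.25,0,0,0,5],[0,-0.39,0.31,0,0,0,5],[0,-0.34,0.37,0,0,0,5]]'>/dev/null; python3 d.py
python3 - <<'E'
from rig import robot; import numpy as np
p=robot.get_obs()['eef_pos']; a=np.arctan2(p[0]-.63,p[2]-.106); print('q',.2-a,'r',np.hypot(p[0]-.63,p[2]-.106))
q=.2-a; q=np.linspace(q,1.77,7);x=.2*np.sin(.2-q);z=.2*np.cos(.2-q); print((np.diff(x)/.06).round(2),(-np.diff(z)/.06).round(2))
E
```

```text
t 22.6 p [0.4774 0.0031 0.2345] jaw -0.0 tilt 1.51 F [-7.5 -3.4 10.2] w 19.3
q 1.0708575359125005 r 0.1995075460455415
[-0.23 -0.19 -0.15 -0.11 -0.07 -0.02] [0.31 0.34 0.36 0.37 0.38 0.39]
```

```bash
python3 -m inch '[[0,-0.23,0.31,0,0,0,5],[0,-0.19,0.34,0,0,0,5],[0,-0.15,0.36,0,0,0,5],[0,-0.11,0.37,0,0,0,5]]'>/dev/null; python3 d.py 0.430 0.004 0.105
python3 - <<'E'
from rig import robot; import numpy as np
p=robot.get_obs()['eef_pos']; a=np.arctan2(p[0]-.63,p[2]-.106); print('q',.2-a,'r',np.hypot(p[0]-.63,p[2]-.106))
E
```

```text
t 23.1 p [0.4352 0.0024 0.1501] jaw 0.1 tilt 1.47 F [3.3 0.9 4.5] w 19.2
units [ 0.03 -0.1   0.75]
q 1.548235547192204 r 0.19976810159731062
```

```bash
python3 -m inch '[[0,-0.05,0.35,0,0,0,5],[0,-0.03,0.3,0,0,0,5],[0,0,0.1,0,0,0,5]]' 55 >/dev/null; python3 d.py 0.430 0.004 0.105
python3 - <<'E'
from rig import robot; import numpy as np
p=robot.get_obs()['eef_pos']; a=np.arctan2(p[0]-.63,p[2]-.106); print('q',.2-a,'r',np.hypot(p[0]-.63,p[2]-.106))
E
```

```text
t 23.48 p [0.4303 0.0024 0.104 ] jaw 0.2 tilt 1.38 F [-9.4 -0.5 26.4] w 19.0
units [ 0.03 -0.01 -0.02]
q 1.7807914862019456 r 0.19967846363840736
```

```bash
python3 -m inch '[[0,0,0.06,0,0,0,5],[0,0,0.06,0,0,0,5],[0,0,0.06,0,0,0,5]]' >/dev/null; python3 d.py
python3 - <<'E'
from h import *
t=snap('top'); s=snap('side','s4.png'); 
for c,st in blobs(t,(0,120,100),(8,255,255),20): print('red',c,st,onz(t,*c,.2).round(4))
for c,st in blobs(s,(14,80,120),(32,255,255),60): print('yel',c,st)
f=lambda i,w,h:cv2.resize(i,(w,h),interpolation=cv2.INTER_CUBIC)
cv2.imwrite('pics/c4.png',cv2.cvtColor(np.hstack([f(t['image'][130:240,190:340],450,330),f(s['image'][130:280,190:330],308,330)]),cv2.COLOR_RGB2BGR))
E
python3 d.py
```

```text
t 23.85 p [0.4306 0.0024 0.0968] jaw 0.3 tilt 1.19 F [-22.5   0.5  59.5] w 19.3
red [305.4 177.8] [304 172   4  12  32] [ 0.6214 -0.155   0.2   ]
red [294.9 184.4] [287 181  15   8  68] [ 0.601  -0.1239  0.2   ]
yel [403.7 105. ] [ 359   46   73  102 3847]
yel [280.6 107.5] [ 255   77   53   63 2770]
yel [301.4 202.3] [290 199  24   8  61]
yel [298.1 222.3] [292 209  12  28 176]
yel [194.  311.3] [187 306  15  11 118]
t 23.95 p [0.4306 0.0024 0.0967] jaw 0.3 tilt 1.19 F [-21.4   0.1  55.7] w 18.8
```

View pics/c4.png

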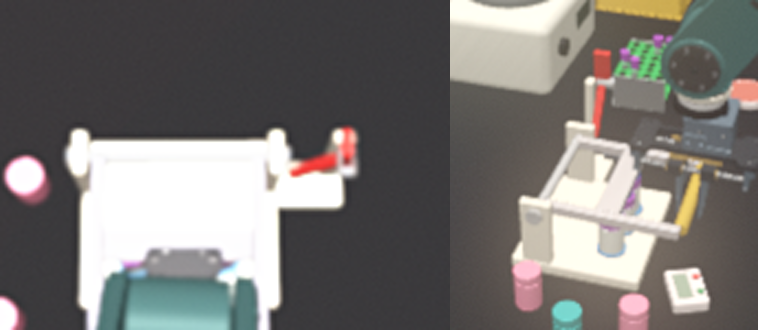

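The lever is level at its stop, with the feet on the caps and the catch still upright. The push is stronger than it needs to be (56 N) and the fingers crept down the bar, so I'll ease it.

```bash
python3 -m inch '[[0,0.03,-0.03,0,0,0,5]]' 60 >/dev/null; python3 d.py; python3 -m inch '[[0,0,0,0,0,0,5]]' >/dev/null; python3 d.py
```

```text
t 24.07 p [0.4306 0.0025 0.0992] jaw 0.3 tilt 0.96 F [-23.5  -2.4  31. ] w 19.1
t 24.2 p [0.4304 0.0025 0.1003] jaw 0.4 tilt 0.92 F [-7.1 -1.4 26.5] w 19.1
```

Run:
```python
from h import *
for i in range(10): s=robot.snapshot('side'); 
o=robot.get_obs(); print(o['t'],o['eef_pos'],o['ft_force'],o['width'])
s=snap('side')
for c,st in blobs(s,(14,80,120),(32,255,255),60): print('yel',c,st)
# expected bar ends at the stop
for y in (-.066,.089): print(proj(s,(.431,y,.105)).round(1),proj(s,(.4312,y,.117)).round(1))
```

```text
24.7 [0.43043758 0.00246466 0.10012639] [-12.07841706  -1.22547138  26.98876458] 0.2056087113527986
yel [404.1 104.8] [ 358   46   75  102 3941]
yel [280.6 107.5] [ 255   77   53   63 2763]
yel [298.2 221.5] [292 208  12  28 179]
yel [193.9 311. ] [187 306  15  11 113]
[303.9 205. ] [304.1 202. ]
[293.3 233. ] [293.5 229.9]
```

```bash
python3 -c "
from rig import robot
robot.job_done(); o=robot.get_obs(); print(o['t'],o['eef_pos'],o['ft_force'],o['width'])"
```

```text
the job is handed in; nothing more can be done
the job is handed in; nothing more can be done
```

I finished the job and handed it in at about 24.7 s of the 69 s allowed. The robot gave no verdict.

**Jars:** Both loose jars stand on the two empty seats. The top camera put all three within about 6 mm of their seat centres. That was before the catch was moved. Afterwards I could only see that they were still standing, because the arm hid the caps in the last view.

**Catch:** I pushed the red catch to its stop. It was upright in the pictures both before and after I pulled the lever.

**Lever:** I pulled the lever down by the yellow handle to its stop. From the gripper position it reads about 1.78 rad, and the handle's place in the side camera picture agrees. At hand-in the gripper was closed on the bar at the 60 N setting. It was pushing down with a steady 27 N, against the roughly 13 N needed. I have no direct reading of the force on each cap.

**Contacts and forces along the way:**
- **Second jar:** on the first try the gripper body touched something with about 4.6 N, probably a foot of the raised lever. I rose, turned the gripper square to the press and placed it without contact.
- **Catch stop:** the fingers briefly pressed with about 48 N.
- **Handle:** the hold peaked at about 60 N and the fingers slid a few millimetres down the bar before I eased off.

I did not touch the other things on the bench, though I did not measure their positions again at the end.

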